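# Lay a spice jar down in the lay-flat spice tray

### The arm

A 7-joint arm with a two-finger parallel gripper is mounted at the origin on a cart in front of the work surface, level with it; the furniture and walls round the work are solid. World frame = base frame: x ahead of the robot, y to its left, z up, the work surface at z = 0. Lengths are in m, angles in rad, forces in N, time in s.
With the tool pointing down it reaches from about 0.4 to 0.85 m from the base axis. Payload 10.4 kg.
Tool frame: the origin (TCP) lies between the finger pads; the fingertips stand ahead of it and the grasp point (between the pads) lies 5 mm behind it (manip.tip_extent is the z of the fingertips in the tool frame, in m); z points along the fingers, y is the line along which they close (so a half turn about z gives the same grasp; the last joint's range is limited). The gripper opens to 85 mm and grips with 20 to 120 N. Pads are 22 mm wide; open, the fingers measure 114 mm over their backs; the gripper's body (76 mm by 85 mm) begins 54 mm behind the grasp point. The pads swing forward as they close: fully open they stand 13 mm farther back than shut.
Start: joints at [-1.198, 0.332, -0.065, 1.46, 0.022, 1.35, -0.088], TCP at [0.241, 0.577, 0.245] pointing down, gripper open.
Joint ranges: [-2.6, 2.6], [-0.5, 2.12], [-1.47, 1.34], [0.16, 2.42], [-1.27, 4.41], [0.06, 2.06], [-2.6, 2.6]. Speed limits (rad/s): [2.22, 2.22, 2.79, 2.79, 3.14, 3.14, 3.14].

### API

Orientations are given as a unit quaternion [x, y, z, w].
In Python, from workcell import status, viewer, manip gives the robot as it stands.
- The arm moves only by the tool play_rows, never from a script. Its argument "plan" is one flat list of numbers, 7 for each row, row after row: the turn, a rotation vector about the tool's x, y, z in degrees, then the shift along the tool's x, y, z in m, then the opening, from 0 (shut) to 1 (fully open). In form: [ax, ay, az, dx, dy, dz, grip, ax, ay, az, dx, dy, dz, grip, ...]. A call has 1 to 20 rows; each row is the pose to reach, as a shift and turn from the pose commanded when the call began, along the tool's axes at that moment; what a row does not reach only later rows make up. A row lasts 1/8 s, in which the tool goes at most 62.5 mm and 10.7 degrees, less where a joint would pass 70% of its speed; a pose out of reach is approached as far as the arm can. A call with a gripper value outside its range is refused whole. The fingers move at their own pace and stop on an object; "squeeze" is the grip in N (left out, the last holds). Time passes only in rows, so rows that repeat a pose let the fingers close. It gives the time, the measured TCP pose, the force, the opening and the grip force at its end, in the units of the state.
- status.get_obs(): the state, without advancing time (a new reading comes with each control period).
- viewer.camera(name): name is "side" or "top" or "wrist"; returns the picture (384x512x3 uint8, red, green, blue); there is no depth.
- viewer.camera_model(name): a dict with "fx", "fy", "cx", "cy" (pixels), "R" (3x3) and "t" (3): a world point X has camera coordinates R X + t. Camera axes: x right, y down, z forward; pixel columns grow to the right and rows downward; lengths in m; the calibration is good to about 2 mm. A picture is of the moment at which its call begins: read the wrist's pose just before it. camera_model takes no time and is no camera call; for the wrist camera it gives the pose at the moment of the call.
- manip.hand_in(): hands the job in; it is judged then, once.
The state is a dict: "clock": time; "joint_pos": joint angles; "joint_velocities": joint speeds; "tau": joint torques, N m; "position": TCP position; "ee_rot": TCP orientation; "ft_force": force on the tool from outside, world axes, zero at the start; "torque": the same for the moment, N m; "grip_width": opening from 0.0 (shut) to 1.0 (fully open); "grasp_force": force on a finger pad.
Only numpy, scipy, OpenCV 4.12 (cv2) and the standard library are available. Lean on these libraries where they do the work, as an engineer would, in place of code of your own. Each camera call takes 0.05 s, during which the arm holds its last target. There are 200 camera calls.

### The job

Lay the standing green spice jar down in its lane of the spice tray without gripping or lifting it: slide it upright until its foot is pressed firmly against the low step, push it high up so that it tips over the step onto its side, lid away from you, then push it along the lane until it is pressed firmly home against the end wall and leave it there. It is glass: push by feel, only with light force, and leave the other jars, the shaker and the mug alone.

Things in the scene. Friction and masses are not known exactly. Their poses are not given: they have to be found in the camera images.
- tray: Wooden two-lane spice tray, fixed, 206 x 122 mm. Origin: centre of underside; x runs along the lanes from the open front (near the robot) to the end wall, y left, z up. Lanes 52 mm wide, centres at y = -29 mm (work lane: green jar stands there) and +29 mm (red jar lies there). Landing x = -103..-15 at z = 4, no front wall; cork floor x = -15..95 at z = 14; end wall inner face x = 95, top z = 40.
- lane_step (a point): Top edge of the low step (the stop, 10 mm high) between landing and cork floor, mid work lane: tray x = -15, y = -29, z = 14 mm. Axes as the tray's. The partitions beside the lanes are 6 mm thick and reach up to z = 12 mm in front of the step, 26 mm behind it.
- lane_end (a point): Foot of the end wall's inner face, mid work lane: tray x = 95, y = -29, z = 14 mm. Axes as the tray's. When the jar's foot meets the step, or its lid this wall, the push force rises steeply, within about a millimetre.
- jar: Green-filled glass jar with wooden lid, 47 mm diameter, 87 mm tall, 0.11 to 0.22 kg. Stands on the landing of the work lane, foot 10 to 26 mm short of the step. Origin: centre of its base; z: its axis, base to lid. Glass: bears pushes up to 20 N (no gripping); 4 N or more against step or wall is a firm press.
- jar_center (a point): Point on the green jar's axis, half-way up (43.5 mm from the base), close to its centre of mass: leaning past about 30 degrees it falls over by itself. Sliding it takes 1 to 3 N; pushed higher than about 25 mm above its base while sliding, it may topple early. Tipping it at the step takes under 2 N.
- jar_lid (a point): Centre of the top of the green jar's lid (87 mm from the base). With the jar laid down and home, this lies at the end wall's inner face.
- red_jar: Red-filled jar of the same size with a wooden lid, lying in the other lane with its lid to the end wall. Origin: centre of its base. Leave it.
- shaker: Glass shaker with a grey top, 44 mm diameter, 90 mm tall, standing right of the tray. Origin: centre of its base. Leave it.
- yellow_jar: Yellow-filled jar with a grey lid, 47 mm diameter, 87 mm tall, standing right of the tray. Origin: centre of its base. Leave it.
- mug: Dark blue mug, 84 mm diameter, 96 mm tall, standing left of the tray. Origin: centre of its base. Leave it.
Things that resemble listed ones, but are neither listed nor needed, are in the scene too. There is more than one size of the jar; the one meant has the size given above.

How it is judged:
On the way, in this order (a step that is already met when the one before it is completed fails the run):
1. the green jar stands upright with its foot against the step (within 2 mm), pressed there with at least 4 N (angle between jar's own z axis and vertical below 0.1 rad and x of jar in the frame of tray above -0.0405 m and contact force between jar and the fingers above 4 N and y of jar_center in the frame of tray between -0.038 and -0.02 m), for 0.1 s.
2. the green jar lies on its side on the raised floor of its lane, lid to the end wall, not yet home (angle between jar's own z axis and vertical between 1.45 and 1.69 rad and z of jar_center in the frame of tray between 0.033 and 0.042 m and y of jar_center in the frame of tray between -0.038 and -0.02 m and x of jar_lid in the frame of tray below 0.09 m), for 0.1 s.
3. the lying jar is pressed home against the end wall with at least 4 N (angle between jar's own z axis and vertical between 1.45 and 1.69 rad and z of jar_center in the frame of tray between 0.033 and 0.042 m and y of jar_center in the frame of tray between -0.038 and -0.02 m and x of jar_lid in the frame of tray above 0.093 m and contact force between jar and the fingers above 4 N), for 0.1 s.
At the end, for the whole second after the job is handed in: The green jar lies on its side on the raised floor of its lane (axis within 0.12 rad of level, on the lane's middle within 9 mm), its lid within 2 mm of the end wall, at rest and released (angle between jar's own z axis and vertical between 1.45 and 1.69 rad and z of jar_center in the frame of tray between 0.033 and 0.042 m and y of jar_center in the frame of tray between -0.038 and -0.02 m and x of jar_lid in the frame of tray above 0.093 m and linear speed of jar below 0.02 m/s and angular speed of jar below 0.2 rad/s); the robot touches nothing.
It fails at once if the jar is pushed or gripped with more than 20 N (contact force between jar and the fingers above 20 N).
It fails at once if the jar is lifted (its middle more than 75 mm above the worktop) (height (world z) of jar_center above 0.075 m).
It fails at once if the red jar, yellow jar, shaker or mug is disturbed (moved more than 15 mm) (distance of any of red_jar, yellow_jar, shaker, mug from where it was at the start of the episode above 0.015 m).
It also fails if it takes over 67 s, if anything falls off the work surface, if the arm or the gripper's body presses on something with over 40 N, if the wrist force passes 120 N, or if a joint passes its speed limit or range.

## Working session

There is one attempt and no reset: what is moved stays moved. The work goes in short steps, Python scripts to look and compute and a tool call to move; the robot and the scene stay as the last step left them, time stands still between calls to the robot, and variables do not carry over. Pictures are saved under pics/ and viewed, at most 10 in all, crops included, and the job is handed in when it is done.

Besides the shell and the picture viewer there is one more tool, called after "Call:" as name(argument=value, ...) on one line, values as JSON. play_rows: Moves the arm, as the interface text tells. Its arguments: {"type":"object","properties":{"plan":{"type":"array","items":{"type":"number"}},"squeeze":{"type":"number"}},"required":["plan"]}

```bash
mkdir -p pics; python3 - <<'E'
from workcell import status, viewer, manip
import cv2, numpy as np
o=status.get_obs()
print({k:np.round(v,4).tolist() for k,v in o.items()}, manip.tip_extent)
for n in("top","side"):
    im=viewer.camera(n); m=viewer.camera_model(n)
    cv2.imwrite(f"pics/{n}0.png",cv2.resize(im[:,:,::-1],(800,600),interpolation=cv2.INTER_CUBIC)); cv2.imwrite(f"pics/{n}raw.png",im[:,:,::-1])
    print(n,{k:np.round(v,4).tolist() for k,v in m.items()})
E
```

```text
{'clock': 0.0, 'joint_pos': [-1.1976, 0.3329, -0.0647, 1.4609, 0.0216, 1.3499, -0.0885], 'joint_velocities': [-0.0003, -0.0001, -0.002, 0.0008, -0.0007, -0.0014, -0.0008], 'tau': [-0.0002, -62.5442, 0.0498, -39.1624, 0.0165, 0.0097, 0.0], 'position': [0.2408, 0.5763, 0.2445], 'ee_rot': [0.1966, 0.9805, -0.0007, -0.0001], 'ft_force': [0.5575, 0.1663, -0.4071], 'torque': [-0.0297, -0.0139, 0.0636], 'grasp_force': 0.0, 'grip_width': 0.9975} 0.014
top {'fx': 385.5422, 'fy': 385.5422, 'cx': 257.4369, 'cy': 182.2152, 'R': [[0.0207, -0.9997, -0.0156], [-0.987, -0.018, -0.16], [0.1597, 0.0187, -0.987]], 't': [-0.1929, 0.5442, 0.9608]}
side {'fx': 470.1254, 'fy': 470.1254, 'cx': 261.4506, 'cy': 198.0032, 'R': [[-0.0865, -0.9961, 0.0174], [-0.6277, 0.0409, -0.7774], [0.7736, -0.0782, -0.6288]], 't': [-0.1336, 0.4326, 0.491]}
```

View pics/top0.png

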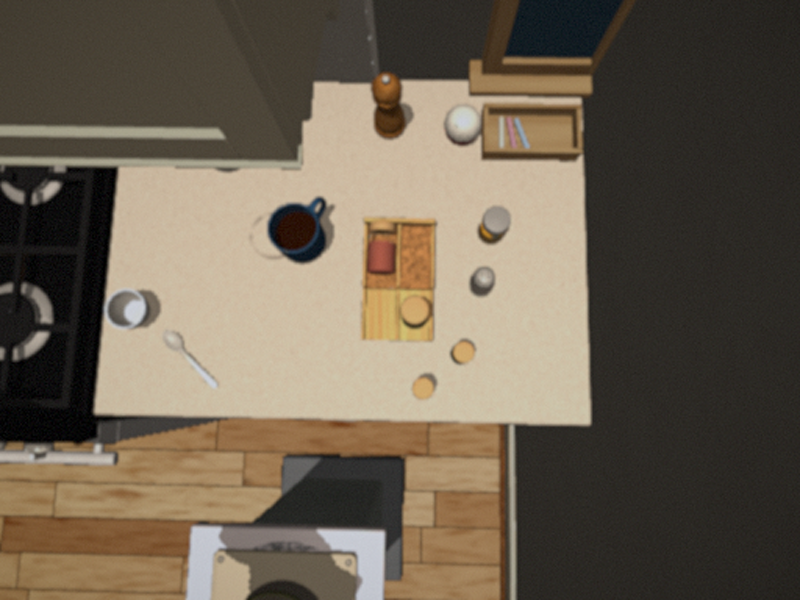

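View pics/side0.png

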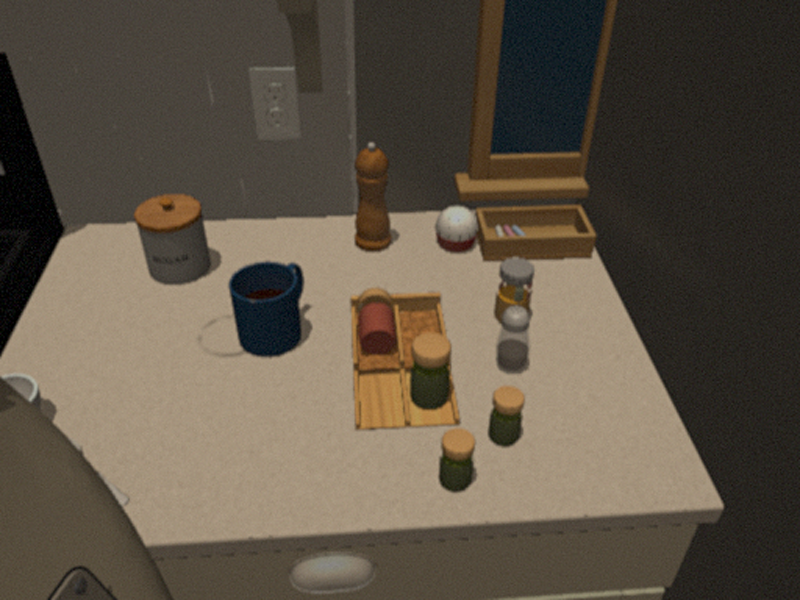

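The top view shows the tray at about (362..436, 218..340), with the green jar's lid at (415,310). Two smaller decoy jars stand at (423,387) and (462,352), close to the approach. I'll take enlarged crops to get the tray and jar positions more closely.

```bash
python3 - <<'E'
import cv2, numpy as np
a=cv2.imread("pics/topraw.png")[130:260,215:325]
b=cv2.imread("pics/sideraw.png")[175:320,215:345]
cv2.imwrite("pics/crop.png",np.hstack([cv2.resize(a,(440,520),interpolation=cv2.INTER_CUBIC)]))
b=cv2.resize(b,None,fx=4,fy=4,interpolation=cv2.INTER_CUBIC)
cv2.imwrite("pics/crop2.png",b)
E
```

```text
(no output)
```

View pics/crop.png

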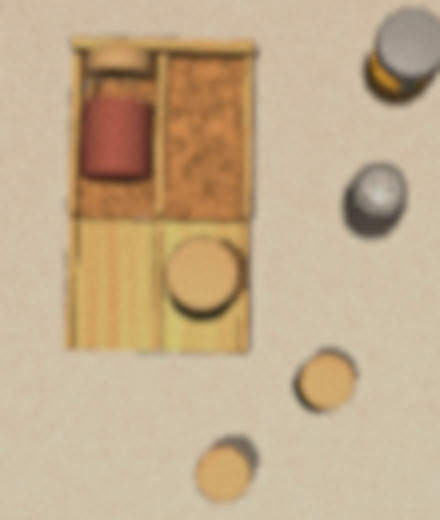

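View pics/crop2.png

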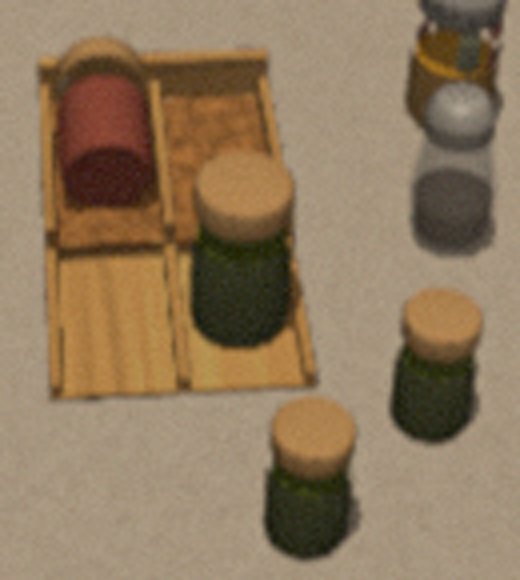

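The top crop puts the tray's front corners at (68,349) and (249,352), its back-wall top corners at (73,38) and (254,41), and the lid centre at (204,274). In the side crop, the front-bottom corners are at (54,398) and (316,382), and the lid top is at (244,183). Next I'll fit the poses.

```bash
cat > h.py <<'E'
from workcell import status, viewer, manip
import numpy as np
from scipy.optimize import least_squares
from scipy.spatial.transform import Rotation as Ro
off={"top":(215,130),"side":(215,175)}
def px(n,u,v): return (np.array([u,v])+.5)/4-.5+off[n]
def proj(n,X):
    m=viewer.camera_model(n); c=np.asarray(m["R"])@X+m["t"]
    return np.array([m["fx"]*c[0]/c[2]+m["cx"],m["fy"]*c[1]/c[2]+m["cy"]])
def ray(n,u,v,z):
    m=viewer.camera_model(n); R=np.asarray(m["R"]); p=px(n,u,v)
    d=R.T@[(p[0]-m["cx"])/m["fx"],(p[1]-m["cy"])/m["fy"],1]; c=-R.T@np.asarray(m["t"])
    return c+d*(z-c[2])/d[2]
E
python3 - <<'E'
from h import *
P=[("top",68,349,-103,61,12),("top",249,352,-103,-61,12),("top",73,38,103,61,40),("top",254,41,103,-61,40),("top",117,218,-15,29,14),
("side",54,398,-103,61,0),("side",316,382,-103,-61,0),("side",40,55,103,61,40),("side",268,50,103,-61,40)]
def W(q,X): return np.append(q[:2]+Ro.from_euler('z',q[2]).as_matrix()[:2,:2]@X[:2],X[2])
f=lambda q:np.concatenate([proj(n,W(q,np.array([x,y,z])/1e3))-px(n,u,v) for n,u,v,x,y,z in P])
r=least_squares(f,[.6,.0,0]); q=r.x; print("tray",q,np.degrees(q[2])); print(r.fun.reshape(-1,2).round(1).tolist())
T=lambda X:Ro.from_euler('z',-q[2]).as_matrix()[:2,:2]@(X[:2]-q[:2])
for n,u,v,z in(("top",204,274,.091),("side",244,183,.091),("side",242,346,.004),("top",226,472,.065),("top",328,380,.065),("side",307,555,0),("side",432,440,0),("side",452,254,0),("top",372,236,0)):
    X=ray(n,u,v,z); print(n,u,v,X.round(4),"tray",T(X).round(4))
E
```

```text
tray [ 5.61927831e-01 -1.74014252e-01 -3.96271603e-04] -0.02270469037628391
[[-0.9, -0.2], [0.0, 0.0], [-0.5, -0.7], [0.1, -0.7], [-0.2, -0.1], [-0.1, 0.8], [0.9, 1.3], [-0.1, -0.1], [0.4, -1.1]]
top 204 274 [ 0.5007 -0.2041  0.091 ] tray [-0.0612 -0.0301]
side 244 183 [ 0.5    -0.2012  0.091 ] tray [-0.0619 -0.0272]
side 242 346 [ 0.4833 -0.2016  0.004 ] tray [-0.0786 -0.0276]
top 226 472 [ 0.3809 -0.2199  0.065 ] tray [-0.181 -0.046]
top 328 380 [ 0.4388 -0.2826  0.065 ] tray [-0.1231 -0.1086]
side 307 555 [ 0.3659 -0.2164  0.    ] tray [-0.196  -0.0425]
side 432 440 [ 0.4241 -0.2808  0.    ] tray [-0.1378 -0.1068]
side 452 254 [ 0.5417 -0.3132  0.    ] tray [-0.0201 -0.1392]
top 372 236 [ 0.5396 -0.3173  0.    ] tray [-0.0223 -0.1433]
```

```bash
cat >> h.py <<'E'
def delta(xf,y,zf,th):
    "front fingertip corner to (xf,y,zf), tool tilted th deg (tips ahead): rotvec deg + shift m, tool axes, from measured pose"
    o=status.get_obs(); t=np.radians(th); z=np.array([np.sin(t),0,-np.cos(t)]); f=np.array([np.cos(t),0,np.sin(t)])
    R=Ro.from_matrix(np.c_[-f,[0,1,0],z]); p=np.array([xf,y,zf])-.011*f-.014*z
    R0=Ro.from_quat(o["ee_rot"])
    print("rot",np.degrees((R0.inv()*R).as_rotvec()).round(2),"shift",R0.inv().apply(p-o["position"]).round(4),"clock",o["clock"])
E
python3 -c "
from h import *
delta(.466,-.203,.16,15)"
```

```text
rot [ -3.04 -14.81 -22.54] shift [-0.4951 -0.6377  0.0748] clock 0.1
```

Call:
play_rows(plan=[-3.04, -14.81, -22.54, -0.495, -0.638, 0.0, 0.24, -3.04, -14.81, -22.54, -0.495, -0.638, 0.0, 0.24, -3.04, -14.81, -22.54, -0.495, -0.638, 0.0, 0.24, -3.04, -14.81, -22.54, -0.495, -0.638, 0.0, 0.24, -3.04, -14.81, -22.54, -0.495, -0.638, 0.0, 0.24, -3.04, -14.81, -22.54, -0.495, -0.638, 0.0, 0.24, -3.04, -14.81, -22.54, -0.495, -0.638, 0.0, 0.24, -3.04, -14.81, -22.54, -0.495, -0.638, 0.0, 0.24, -3.04, -14.81, -22.54, -0.495, -0.638, 0.0, 0.24, -3.04, -14.81, -22.54, -0.495, -0.638, 0.0, 0.24, -3.04, -14.81, -22.54, -0.495, -0.638, 0.0, 0.24, -3.04, -14.81, -22.54, -0.495, -0.638, 0.0, 0.24, -3.04, -14.81, -22.54, -0.495, -0.638, 0.0, 0.24, -3.04, -14.81, -22.54, -0.495, -0.638, 0.0, 0.24, -3.04, -14.81, -22.54, -0.495, -0.638, 0.0, 0.24, -3.04, -14.81, -22.54, -0.495, -0.638, 0.075, 0.24, -3.04, -14.81, -22.54, -0.495, -0.638, 0.075, 0.24, -3.04, -14.81, -22.54, -0.495, -0.638, 0.075, 0.24, -3.04, -14.81, -22.54, -0.495, -0.638, 0.075, 0.24, -3.04, -14.81, -22.54, -0.495, -0.638, 0.075, 0.24], squeeze=20)

```text
clock: 2.6
position: [0.4525, -0.2029, 0.1716]
ee_rot: [-0.0, 0.991, 0.001, 0.132]
ft_force: [-0.3, 0.7, -0.3]
grip_width: 0.238
grasp_force: 0.0
```

```bash
python3 - <<'E'
from h import *
import cv2
delta(.464,-.203,.02,15)
im=viewer.camera("wrist"); m=viewer.camera_model("wrist"); print({k:np.round(v,4).tolist() for k,v in m.items()})
c=np.asarray(m["R"])@[.4995,-.203,.091]+m["t"]; print("jar lid predicted px (x800)",(m["fx"]*c[0]/c[2]+m["cx"])*1.5625,(m["fy"]*c[1]/c[2]+m["cy"])*1.5625)
cv2.imwrite("pics/w1.png",cv2.resize(im[:,:,::-1],(800,600)))
E
```

```text
rot [ 0.08  0.13 -0.01] shift [ 0.0394 -0.0003  0.1353] clock 2.6
{'fx': 273.2755, 'fy': 273.2755, 'cx': 253.7166, 'cy': 190.6018, 'R': [[-0.0014, 1.0, 0.0012], [0.8571, 0.0005, 0.5151], [0.5151, 0.0018, -0.8571]], 't': [0.2027, -0.4439, 0.0566]}
jar lid predicted px (x800) 394.7733031761425 353.99074827338774
```

View pics/w1.png

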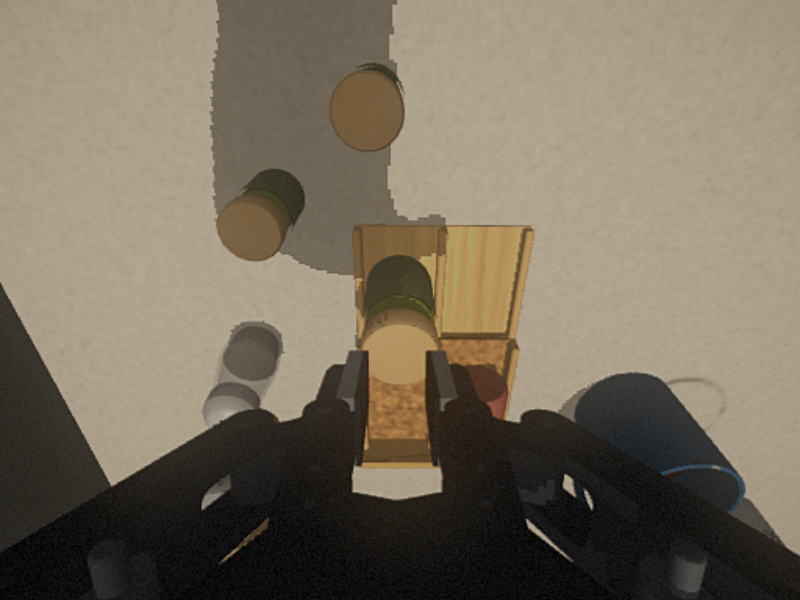

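The wrist view puts the lid centre near (400,347), between the fingers at 370 and 425. The jar is about 2 mm further left than I assumed, at y ≈ -0.2015. I'll descend behind it.

Call:
play_rows(plan=[0, 0, 0, 0.013, 0.0005, 0.045, 0.24, 0, 0, 0, 0.026, 0.001, 0.09, 0.24, 0, 0, 0, 0.036, 0.001, 0.123, 0.24, 0, 0, 0, 0.0394, 0.0012, 0.1353, 0.24, 0, 0, 0, 0.0394, 0.0012, 0.1353, 0.24, 0, 0, 0, 0.0394, 0.0012, 0.1353, 0.24])

```text
clock: 3.4
position: [0.4495, -0.2018, 0.0309]
ee_rot: [0.0, 0.991, 0.001, 0.131]
ft_force: [0.3, -0.1, 0.2]
grip_width: 0.241
grasp_force: 0.0
```

```bash
python3 - <<'E'
from h import *
import cv2
delta(.464,-.2015,.02,15)
o=status.get_obs(); print(o["ft_force"],o["position"])
im=viewer.camera("side")[:,:,::-1][175:320,215:345]
w=viewer.camera("wrist")[:,:,::-1]
cv2.imwrite("pics/s2.png",np.hstack([cv2.resize(im,(400,446)),cv2.resize(w,(400,446))]))
E
```

```text
rot [ 0.07  0.1  -0.02] shift [-0.0002  0.0003  0.0003] clock 3.4
[ 0.26038027 -0.06592298  0.23379618] [ 0.44950513 -0.20182872  0.03089013]
```

View pics/s2.png

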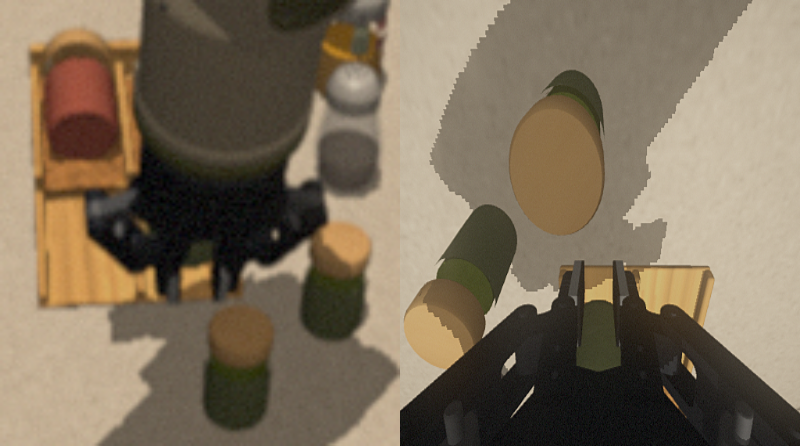

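Both fingertips are behind the jar on the landing, and neither decoy is touching the hand. Sliding the jar forward gently now.

Call:
play_rows(plan=[0, 0, 0, -0.00386, 0, 0.00104, 0.24, 0, 0, 0, -0.00773, 0, 0.00207, 0.24, 0, 0, 0, -0.00966, 0, 0.00259, 0.24, 0, 0, 0, -0.01159, 0, 0.00311, 0.24, 0, 0, 0, -0.01352, 0, 0.00363, 0.24, 0, 0, 0, -0.01546, 0, 0.00414, 0.24, 0, 0, 0, -0.01739, 0, 0.00466, 0.24, 0, 0, 0, -0.01932, 0, 0.00518, 0.24, 0, 0, 0, -0.02125, 0, 0.0057, 0.24, 0, 0, 0, -0.02318, 0, 0.00621, 0.24, 0, 0, 0, -0.02511, 0, 0.00673, 0.24])

```text
clock: 4.88
position: [0.4748, -0.2014, 0.0294]
ee_rot: [0.0, 0.991, 0.001, 0.131]
ft_force: [-0.1, -0.4, 1.1]
grip_width: 0.242
grasp_force: 0.3
```

Call:
play_rows(plan=[0, 0, 0, -0.0014, 0, 0.0004, 0.24, 0, 0, 0, -0.0029, 0, 0.0008, 0.24])

```text
clock: 5.12
position: [0.4778, -0.2014, 0.0293]
ee_rot: [0.0, 0.991, 0.001, 0.131]
ft_force: [-1.0, -0.1, 0.8]
grip_width: 0.239
grasp_force: 0.3
```

Call:
play_rows(plan=[0, 0, 0, -0.0014, 0, 0.0004, 0.24, 0, 0, 0, -0.0029, 0, 0.0008, 0.24, 0, 0, 0, -0.0039, 0, 0.001, 0.24])

```text
clock: 5.5
position: [0.4818, -0.2014, 0.0294]
ee_rot: [0.0, 0.991, 0.001, 0.131]
ft_force: [-0.7, 0.3, 0.7]
grip_width: 0.242
grasp_force: 0.3
```

Call:
play_rows(plan=[0, 0, 0, -0.001, 0, 0.00026, 0.24, 0, 0, 0, -0.0015, 0, 0.0004, 0.24])

```text
clock: 5.75
position: [0.4834, -0.2014, 0.0294]
ee_rot: [0.0, 0.991, 0.001, 0.131]
ft_force: [-0.7, -0.9, -0.1]
grip_width: 0.24
grasp_force: 0.3
```

Call:
play_rows(plan=[0, 0, 0, -0.0005, 0, 0.00013, 0.24, 0, 0, 0, -0.001, 0, 0.00026, 0.24])

```text
clock: 6.0
position: [0.4843, -0.2014, 0.0294]
ee_rot: [0.0, 0.991, 0.001, 0.131]
ft_force: [-0.5, -0.2, -0.4]
grip_width: 0.238
grasp_force: 0.3
```

Call:
play_rows(plan=[0, 0, 0, -0.0005, 0, 0.00013, 0.24, 0, 0, 0, -0.001, 0, 0.00026, 0.24])

```text
clock: 6.25
position: [0.4854, -0.2014, 0.0294]
ee_rot: [0.0, 0.991, 0.001, 0.131]
ft_force: [-0.8, 0.0, 0.2]
grip_width: 0.237
grasp_force: 0.3
```

Call:
play_rows(plan=[0, 0, 0, -0.0005, 0, 0.00013, 0.24, 0, 0, 0, -0.001, 0, 0.00026, 0.24])

```text
clock: 6.5
position: [0.4864, -0.2014, 0.0294]
ee_rot: [0.0, 0.991, 0.001, 0.131]
ft_force: [-0.8, -0.0, 0.7]
grip_width: 0.243
grasp_force: 0.3
```

Call:
play_rows(plan=[0, 0, 0, -0.0005, 0, 0.00013, 0.24, 0, 0, 0, -0.001, 0, 0.00026, 0.24])

```text
clock: 6.75
position: [0.4875, -0.2014, 0.0295]
ee_rot: [0.0, 0.991, 0.001, 0.131]
ft_force: [-0.8, 1.3, -1.6]
grip_width: 0.239
grasp_force: 0.3
```

Call:
play_rows(plan=[0, 0, 0, -0.0005, 0, 0.00013, 0.24, 0, 0, 0, -0.001, 0, 0.00026, 0.24])

```text
clock: 7.0
position: [0.4885, -0.2014, 0.0295]
ee_rot: [0.0, 0.991, 0.001, 0.131]
ft_force: [-0.2, 1.0, -0.5]
grip_width: 0.241
grasp_force: 0.3
```

```bash
python3 - <<'E'
from h import *
import cv2
o=status.get_obs(); print(o["ft_force"],o["clock"])
t=viewer.camera("top")[:,:,::-1][130:260,215:325]
im=viewer.camera("side")[:,:,::-1][175:320,215:345]
w=viewer.camera("wrist")[:,:,::-1][150:384]
cv2.imwrite("pics/s3.png",np.hstack([cv2.resize(t,(360,425)),cv2.resize(w,(440,425))]))
E
```

```text
[-0.24102215  0.97229731 -0.48595162] 7.0
```

View pics/s3.png

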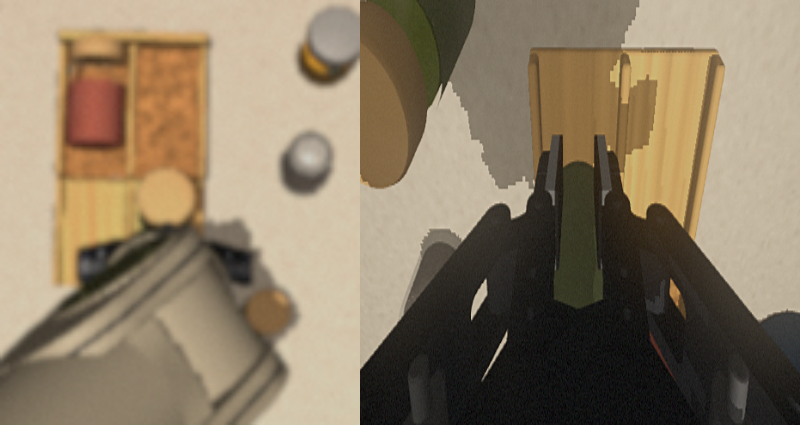

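The top view shows the lid moved about 18 mm, still upright and with roughly 5 mm left to the step. I'll keep pushing in small steps.

Call:
play_rows(plan=[0, 0, 0, -0.0005, 0, 0.00013, 0.24, 0, 0, 0, -0.001, 0, 0.00026, 0.24, 0, 0, 0, -0.0015, 0, 0.0004, 0.24])

```text
clock: 7.52
position: [0.49, -0.2014, 0.0294]
ee_rot: [0.0, 0.991, 0.001, 0.131]
ft_force: [-2.3, 0.2, 0.4]
grip_width: 0.239
grasp_force: 0.7
```

Call:
play_rows(plan=[0, 0, 0, -0.0005, 0, 0.00013, 0.24, 0, 0, 0, -0.001, 0, 0.00026, 0.24])

```text
clock: 7.78
position: [0.4905, -0.2014, 0.0292]
ee_rot: [0.0, 0.991, 0.001, 0.13]
ft_force: [-5.5, -0.3, 2.6]
grip_width: 0.24
grasp_force: 2.4
```

Call:
play_rows(plan=[0, 0, 0, -0.0005, 0, 0.00013, 0.24, 0, 0, 0, -0.001, 0, 0.00026, 0.24])

```text
clock: 8.02
position: [0.4908, -0.2015, 0.029]
ee_rot: [0.0, 0.992, 0.001, 0.13]
ft_force: [-9.3, 0.2, 4.1]
grip_width: 0.241
grasp_force: 4.5
```

The foot is pressed against the step at 9 N. I'll hold briefly, back off, and rise.

Call:
play_rows(plan=[0, 0, 0, 0, 0, 0, 0.24, 0, 0, 0, 0.0048, 0, -0.0013, 0.24, 0, 0, 0, 0.0145, 0, -0.0039, 0.24, 0, 0, 0, 0.0145, 0, -0.0039, 0.24, 0, 0, 0, 0.0093, 0, -0.0235, 0.24, 0, 0, 0, 0.0041, 0, -0.0429, 0.24, 0, 0, 0, -0.001, 0, -0.0619, 0.24, 0, 0, 0, -0.001, 0, -0.0619, 0.24, 0, 0, 0, -0.001, 0, -0.0619, 0.24])

```text
clock: 9.15
position: [0.4771, -0.201, 0.0891]
ee_rot: [-0.0, 0.991, 0.001, 0.131]
ft_force: [-0.2, -0.4, -0.9]
grip_width: 0.236
grasp_force: 0.0
```

```bash
python3 - <<'E'
from h import *
import cv2
o=status.get_obs(); print(o["ft_force"],o["clock"])
t=viewer.camera("top")[:,:,::-1][130:260,215:325]
w=viewer.camera("wrist")[:,:,::-1]
cv2.imwrite("pics/s4.png",np.hstack([cv2.resize(t,(360,425)),cv2.resize(w,(440,425))]))
E
```

```text
[-0.20038651 -0.39589476 -0.87044433] 9.15
```

View pics/s4.png

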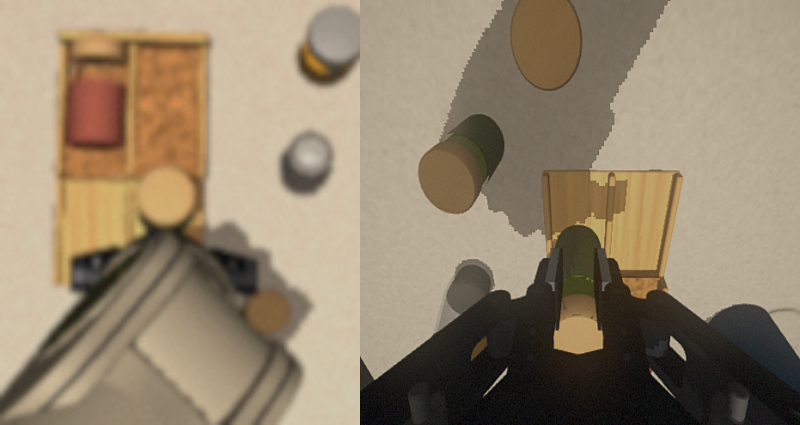

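The jar stands upright at the step and clear of the fingers. Now the high push, in two parts.

Call:
play_rows(plan=[0, 0, 0, -0.0048, 0, 0.0013, 0.24, 0, 0, 0, -0.0097, 0, 0.0026, 0.24, 0, 0, 0, -0.0126, 0, 0.0034, 0.24, 0, 0, 0, -0.0155, 0, 0.0041, 0.24, 0, 0, 0, -0.0183, 0, 0.0049, 0.24, 0, 0, 0, -0.0212, 0, 0.0057, 0.24])

```text
clock: 10.0
position: [0.4992, -0.2015, 0.0895]
ee_rot: [0.0, 0.991, 0.001, 0.131]
ft_force: [-1.1, -0.4, 0.1]
grip_width: 0.237
grasp_force: 0.5
```

Call:
play_rows(plan=[0, 0, 0, -0.0029, 0, 0.0008, 0.24, 0, 0, 0, -0.0058, 0, 0.0016, 0.24, 0, 0, 0, -0.0087, 0, 0.0023, 0.24, 0, 0, 0, -0.0116, 0, 0.0031, 0.24])

```text
clock: 10.5
position: [0.5113, -0.2015, 0.0896]
ee_rot: [0.0, 0.991, 0.001, 0.131]
ft_force: [-1.5, 0.4, 0.4]
grip_width: 0.245
grasp_force: 0.5
```

Call:
play_rows(plan=[0, 0, 0, -0.0029, 0, 0.0008, 0.24, 0, 0, 0, -0.0058, 0, 0.0016, 0.24, 0, 0, 0, -0.0087, 0, 0.0023, 0.24])

```text
clock: 10.88
position: [0.5202, -0.2015, 0.0896]
ee_rot: [0.0, 0.991, 0.001, 0.131]
ft_force: [-0.1, -1.1, 0.4]
grip_width: 0.239
grasp_force: 0.2
```

Call:
play_rows(plan=[0, 0, 0, -0.0029, 0, 0.0008, 0.24, 0, 0, 0, -0.0058, 0, 0.0016, 0.24, 0, 0, 0, -0.0087, 0, 0.0023, 0.24, 0, 0, 0, -0.0097, 0, 0.0026, 0.24, 0, 0, 0, -0.0097, 0, 0.0026, 0.24, 0, 0, 0, -0.0097, 0, 0.0026, 0.24, 0, 0, 0, -0.0097, 0, 0.0026, 0.24, 0, 0, 0, -0.0097, 0, 0.0026, 0.24])

```text
clock: 11.88
position: [0.53, -0.2015, 0.0896]
ee_rot: [0.0, 0.991, 0.001, 0.131]
ft_force: [-0.8, -0.1, -1.0]
grip_width: 0.239
grasp_force: 0.0
```

```bash
python3 - <<'E'
from h import *
import cv2
o=status.get_obs(); print(o["ft_force"],o["clock"])
t=viewer.camera("top")[:,:,::-1][130:260,215:325]
w=viewer.camera("wrist")[:,:,::-1]
cv2.imwrite("pics/s5.png",np.hstack([cv2.resize(t,(360,425)),cv2.resize(w,(440,425))]))
E
```

```text
[-0.82594129 -0.11538423 -1.03310184] 11.875
```

View pics/s5.png

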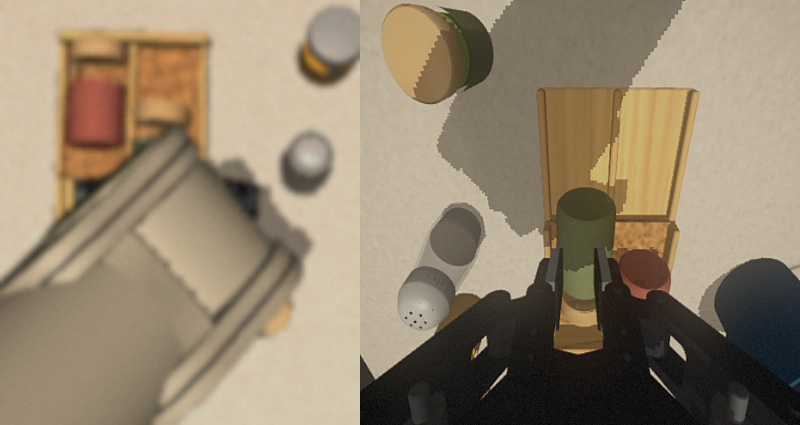

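The jar lies straight in its lane with the lid ahead, lid end at top-crop v≈97 and the wall at about 45. I'll back off, drop to mid-jar height, and push its base.

Call:
play_rows(plan=[0, 0, 0, 0.0145, 0, -0.0039, 0.24, 0, 0, 0, 0.029, 0, -0.0078, 0.24, 0, 0, 0, 0.029, 0, -0.0078, 0.24, 0, 0, 0, 0.0343, 0, 0.012, 0.24, 0, 0, 0, 0.0396, 0, 0.0318, 0.24, 0, 0, 0, 0.0396, 0, 0.0318, 0.24, 0, 0, 0, 0.0396, 0, 0.0318, 0.24])

```text
clock: 12.85
position: [0.5004, -0.2018, 0.0493]
ee_rot: [0.0, 0.991, 0.0, 0.131]
ft_force: [0.4, -0.3, 0.0]
grip_width: 0.241
grasp_force: 0.0
```

Call:
play_rows(plan=[0, 0, 0, -0.0048, 0, 0.0013, 0.24, 0, 0, 0, -0.0097, 0, 0.0026, 0.24, 0, 0, 0, -0.0126, 0, 0.0034, 0.24, 0, 0, 0, -0.0155, 0, 0.0041, 0.24, 0, 0, 0, -0.0183, 0, 0.0049, 0.24, 0, 0, 0, -0.0212, 0, 0.0057, 0.24, 0, 0, 0, -0.0241, 0, 0.0065, 0.24])

```text
clock: 13.72
position: [0.5251, -0.2015, 0.0485]
ee_rot: [0.0, 0.991, 0.001, 0.131]
ft_force: [-0.6, -0.9, 0.6]
grip_width: 0.243
grasp_force: 0.5
```

Call:
play_rows(plan=[0, 0, 0, -0.0019, 0, 0.0005, 0.24, 0, 0, 0, -0.0039, 0, 0.001, 0.24, 0, 0, 0, -0.0058, 0, 0.0016, 0.24, 0, 0, 0, -0.0077, 0, 0.0021, 0.24, 0, 0, 0, -0.0097, 0, 0.0026, 0.24])

```text
clock: 14.35
position: [0.5351, -0.2015, 0.0486]
ee_rot: [0.0, 0.991, 0.001, 0.131]
ft_force: [-0.8, -0.5, 0.3]
grip_width: 0.238
grasp_force: 0.4
```

Call:
play_rows(plan=[0, 0, 0, -0.0019, 0, 0.0005, 0.24, 0, 0, 0, -0.0039, 0, 0.001, 0.24, 0, 0, 0, -0.0058, 0, 0.0016, 0.24, 0, 0, 0, -0.0077, 0, 0.0021, 0.24, 0, 0, 0, -0.0097, 0, 0.0026, 0.24, 0, 0, 0, -0.0116, 0, 0.0031, 0.24])

```text
clock: 15.1
position: [0.5471, -0.2015, 0.0486]
ee_rot: [0.0, 0.991, 0.001, 0.131]
ft_force: [-1.2, -0.5, 0.0]
grip_width: 0.235
grasp_force: 0.5
```

Call:
play_rows(plan=[0, 0, 0, -0.001, 0, 0.00026, 0.24, 0, 0, 0, -0.0019, 0, 0.0005, 0.24, 0, 0, 0, -0.0029, 0, 0.0008, 0.24, 0, 0, 0, -0.0039, 0, 0.001, 0.24])

```text
clock: 15.6
position: [0.5511, -0.2014, 0.0486]
ee_rot: [0.0, 0.991, 0.001, 0.131]
ft_force: [-1.1, -0.1, -0.5]
grip_width: 0.238
grasp_force: 0.4
```

Call:
play_rows(plan=[0, 0, 0, -0.0005, 0, 0.00013, 0.24, 0, 0, 0, -0.001, 0, 0.00026, 0.24])

```text
clock: 15.85
position: [0.5521, -0.2014, 0.0486]
ee_rot: [0.0, 0.991, 0.001, 0.131]
ft_force: [-1.4, -0.7, 0.7]
grip_width: 0.24
grasp_force: 0.4
```

Call:
play_rows(plan=[0, 0, 0, -0.0005, 0, 0.00013, 0.24, 0, 0, 0, -0.001, 0, 0.00026, 0.24])

```text
clock: 16.1
position: [0.5531, -0.2014, 0.0486]
ee_rot: [0.0, 0.991, 0.001, 0.131]
ft_force: [-0.7, 0.1, 0.2]
grip_width: 0.24
grasp_force: 0.4
```

Call:
play_rows(plan=[0, 0, 0, -0.0005, 0, 0.00013, 0.24, 0, 0, 0, -0.001, 0, 0.00026, 0.24])

```text
clock: 16.35
position: [0.5542, -0.2014, 0.0486]
ee_rot: [0.0, 0.991, 0.001, 0.131]
ft_force: [-1.0, 0.4, 0.6]
grip_width: 0.242
grasp_force: 0.4
```

Call:
play_rows(plan=[0, 0, 0, -0.0005, 0, 0.00013, 0.24, 0, 0, 0, -0.001, 0, 0.00026, 0.24])

```text
clock: 16.6
position: [0.5552, -0.2014, 0.0486]
ee_rot: [0.0, 0.991, 0.001, 0.131]
ft_force: [-1.2, -0.4, -0.2]
grip_width: 0.243
grasp_force: 0.4
```

Call:
play_rows(plan=[0, 0, 0, -0.0005, 0, 0.00013, 0.24, 0, 0, 0, -0.001, 0, 0.00026, 0.24])

```text
clock: 16.85
position: [0.5563, -0.2015, 0.0486]
ee_rot: [0.0, 0.991, 0.001, 0.131]
ft_force: [-0.3, -0.7, 0.3]
grip_width: 0.242
grasp_force: 0.4
```

Call:
play_rows(plan=[0, 0, 0, -0.0005, 0, 0.00013, 0.24, 0, 0, 0, -0.001, 0, 0.00026, 0.24])

```text
clock: 17.1
position: [0.5573, -0.2014, 0.0487]
ee_rot: [0.0, 0.991, 0.001, 0.131]
ft_force: [-0.6, -1.1, 0.2]
grip_width: 0.24
grasp_force: 0.4
```

Call:
play_rows(plan=[0, 0, 0, -0.0005, 0, 0.00013, 0.24, 0, 0, 0, -0.001, 0, 0.00026, 0.24])

```text
clock: 17.35
position: [0.5576, -0.2016, 0.0484]
ee_rot: [0.0, 0.991, 0.001, 0.13]
ft_force: [-6.7, 0.4, 4.2]
grip_width: 0.245
grasp_force: 3.5
```

Call:
play_rows(plan=[0, 0, 0, -0.0005, 0, 0.00013, 0.24, 0, 0, 0, -0.001, 0, 0.00026, 0.24])

```text
clock: 17.6
position: [0.5578, -0.2018, 0.0482]
ee_rot: [0.0, 0.992, 0.001, 0.129]
ft_force: [-13.0, -0.7, 7.5]
grip_width: 0.241
grasp_force: 6.1
```

Home at 13 N. Backing straight off, then raising clear and checking.

Call:
play_rows(plan=[0, 0, 0, 0.001, 0, -0.0003, 0.24, 0, 0, 0, 0.0039, 0, -0.001, 0.24, 0, 0, 0, 0.0193, 0, -0.0052, 0.24, 0, 0, 0, 0.0386, 0, -0.0104, 0.24, 0, 0, 0, 0.0386, 0, -0.0104, 0.24, 0, 0, 0, 0.0257, 0, -0.0587, 0.24, 0, 0, 0, 0.0127, 0, -0.107, 0.24, 0, 0, 0, 0.0127, 0.1, -0.16, 0.24, 0, 0, 0, 0.0127, 0.2, -0.16, 0.24, 0, 0, 0, 0.0127, 0.2, -0.16, 0.24, 0, 0, 0, 0.0127, 0.2, -0.16, 0.24, 0, 0, 0, 0.0127, 0.2, -0.16, 0.24])

```text
clock: 19.1
position: [0.5059, 0.003, 0.2014]
ee_rot: [-0.003, 0.991, 0.002, 0.132]
ft_force: [-0.4, -1.8, 0.1]
grip_width: 0.242
grasp_force: 0.0
```

```bash
python3 - <<'E'
from h import *
import cv2
t=viewer.camera("top")[:,:,::-1][130:260,215:325]
im=viewer.camera("side")[:,:,::-1][175:320,215:345]
cv2.imwrite("pics/s6.png",np.hstack([cv2.resize(t,(400,473),interpolation=cv2.INTER_CUBIC),cv2.resize(im,(400,473),interpolation=cv2.INTER_CUBIC)]))
E
```

```text
(no output)
```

View pics/s6.png

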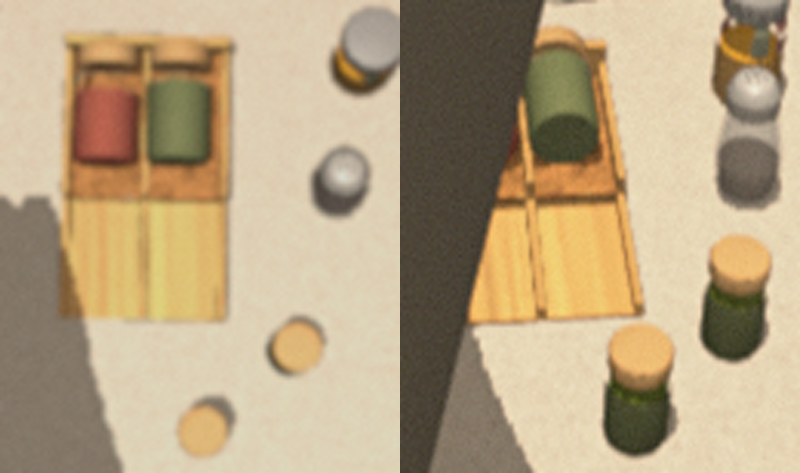

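The green jar lies home against the end wall (top view, base at v≈160, level with the red jar's), and nothing else has moved. Handing in.

```bash
python3 -c "
from workcell import manip
print(manip.hand_in())"
```

```text
the job is handed in; nothing more can be done
None
```

The green jar lies on its side in its lane, lid against the end wall and released; peak push was about 15 N, the other objects look unmoved, and the job is handed in (no verdict was returned).

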